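# Set out ring cutters in size order

## Robot

A 6-joint arm with a two-finger parallel gripper is mounted at the origin on a cart in front of the work surface, level with it; the furniture and walls round the work are solid. World frame = base frame: x ahead of the robot, y to its left, z up, the work surface at z = 0. Lengths are in mm, angles in rad, forces in N, time in s.
With the tool pointing down it reaches from about 275 to 875 mm from the base axis. Payload 12.5 kg.
Tool frame: the origin (TCP) lies midway between the tips of the shut fingers; the grasp point (between the pads) lies 19 mm behind it; z points along the fingers, y is the direction in which the jaws open and shut (so a half turn about z gives the same grasp; the last joint's range is limited). The gripper opens to 85 mm and grips with 20 to 120 N. Pads are 22 mm wide; open, the fingers measure 114 mm over their backs; the gripper's body (76 mm by 85 mm) begins 54 mm behind the grasp point. The pads swing forward as they close: fully open they stand 13 mm farther back than shut.
Start: joints at [1.161, 0.351, 1.652, -0, 1.139, -0.085], TCP at [175.484, 521.239, 231.29] pointing down, gripper open.
Joint ranges: [-2.75, 2.75], [-0.79, 2.1], [0.01, 2.65], [-1.57, 4.71], [0.07, 3.14], [-2.87, 2.87]. Speed limits (rad/s): [2.22, 2.22, 2.79, 3.14, 3.14, 3.14].

## Interface

Orientations are given as a unit quaternion [w, x, y, z].
In Python, from workcell import r gives the robot as it stands. The module is installed in compiled form; this text tells all that it offers.
- The arm moves only by the shell command python3 -m pendant 'ROWS' [FORCE]. ROWS is JSON, a list of rows, each an object with "delta_rot": the turn, a rotation vector about the world's x, y, z in degrees, a list of three; "linear": the shift along the world's x, y, z in m, a list of three; "hand": the gripper's target within -1 to 1 (fully open at 1, half-way at 0, shut at -1). A call has 1 to 20 rows; each row is the pose to reach, as a shift and turn from the pose measured when the call began; what a row does not reach only later rows make up. A row lasts 1/10 s, in which the tool goes at most 50 mm and 8.59 degrees, less where a joint would pass 70% of its speed; a pose out of reach is approached as far as the arm can. A call with a gripper value outside its range is refused whole. The fingers move at their own pace and stop on an object; FORCE is the grip in N (left out, the last holds). Time passes only in rows, so rows that repeat a pose let the fingers close. It gives the time, the measured TCP pose, the force and the opening at its end, in the units of the state.
- r.sense(): the state, without advancing time (a new reading comes with each control period).
- r.camera(name): name is "scene" or "top" or "wrist"; returns the picture (480x640x3 uint8, red, green, blue); there is no depth.
- r.camera_model(name): a dict with "K" (3x3 intrinsics, pixels), "rvec" (rotation vector, rad) and "tvec" (3), from world to camera coordinates, as OpenCV has them; the wrist camera has in their place "T_tool_cam" (4x4, takes a point from camera to tool coordinates, whose origin is the TCP and whose axes are the flange's). Camera axes: x right, y down, z forward; pixel columns grow to the right and rows downward; lengths in mm; the calibration is good to about 2 mm. The wrist camera is an equidistant fisheye: a pixel r from the principal point sees the ray r / f radians off the axis. A picture is of the moment at which its call begins: read the wrist's pose just before it. camera_model takes no time and is no camera call.
- r.finish_job(): hands the job in, once; it reports no verdict.
The state is a dict: "time_s": time; "q": joint angles; "joint_velocities": joint speeds; "joint_torque": joint torques, N m; "tool_pos": TCP position; "eef_rot": TCP orientation; "wrist_force": force on the tool from outside, world axes, zero at the start; "moment": the same for the moment, N m; "finger_gap": finger opening in mm.
Only numpy, scipy, OpenCV 4.12 (cv2) and the standard library are available. Lean on these libraries where they do the work, as an engineer would, in place of code of your own. Each camera call takes 0.05 s, during which the arm holds its last target. There are 200 camera calls.

## Task

Set the four steel ring cutters out on the wooden board in order of size, one standing upright and centred on each dark mark, with the smallest at the end next to the flour shaker and the largest at the end next to the kitchen timer. Leave the shaker, the timer, the tape and the custard cup where they stand.

Things in the scene. Friction and masses are not known exactly. Their poses are not given: they have to be found in the camera images.
- cutter_34: the smallest of four matching plain steel ring cutters, open at both ends, 34 mm outside diameter, 36 mm high, wall about 2 mm, under 0.1 kg, with a thin rolled rim on top. It starts standing upright on the worktop, rim up; being round, it can be gripped across its outside in any direction. Origin: centre of its underside; z up along its axis.
- cutter_44: the second smallest of four matching plain steel ring cutters, open at both ends, 44 mm outside diameter, 36 mm high, wall about 2 mm, under 0.1 kg, with a thin rolled rim on top. It starts standing upright on the worktop, rim up; being round, it can be gripped across its outside in any direction. Origin: centre of its underside; z up along its axis.
- cutter_54: the second largest of four matching plain steel ring cutters, open at both ends, 54 mm outside diameter, 36 mm high, wall about 2 mm, under 0.1 kg, with a thin rolled rim on top. It starts standing upright on the worktop, rim up; being round, it can be gripped across its outside in any direction. Origin: centre of its underside; z up along its axis.
- cutter_64: the largest of four matching plain steel ring cutters, open at both ends, 64 mm outside diameter, 36 mm high, wall about 2 mm, under 0.1 kg, with a thin rolled rim on top. It starts standing upright on the worktop, rim up; being round, it can be gripped across its outside in any direction. Origin: centre of its underside; z up along its axis.
- cutter_board: fixed pale wooden board, 90 (x) x 340 (y) x 12 mm thick, on the worktop, yaw up to 0.2 rad either way. On top a row of four flush dark round marks, 68 mm across, each with a pale centre dot; dots at x = 0, y = +123, +41, -41, -123 mm in its frame. Flat: nothing locates a cutter. Origin: centre of its underside; x away from the robot, y along the board to the robot's left, z up.
- flour_shaker: steel flour shaker with a pierced dome, 69 mm diameter, 106 mm high, standing loose on the worktop on the board's long line, its centre 117 mm beyond the last mark at one end (either end). It shows at which end the row begins. Origin: centre of its underside.
- kitchen_timer: round white wind-up kitchen timer, 68 mm diameter, 56 mm high, standing loose on the worktop 117 mm beyond the last mark at the board's other end. Not to be moved. Origin: centre of its underside.
- masking_tape: roll of tan masking tape, 82 mm diameter, 24 mm high, lying loose among the cutters. Not to be moved. Origin: centre of its underside.
- custard_cup: small cream paper cup of custard, 59 mm diameter at the top, 45 mm high, standing loose among the cutters. Not to be moved. Origin: centre of its underside.

How it is judged:
By the outcome, as a careful person would: the job done as asked, in the order asked, and still so for the second after the job is handed in, with the robot touching nothing.
It also fails if it takes over 93 s, if anything falls off the work surface, if the arm or the gripper's body presses on something with over 40 N, if the wrist force passes 120 N, or if a joint passes its speed limit or range.

## Working session

There is one attempt and no reset: what is moved stays moved. The work goes in short steps, Python scripts to look and compute and a shell command to move; the robot and the scene stay as the last step left them, time stands still between calls to the robot, and variables do not carry over. Pictures are saved under pics/ and viewed, about 12 in all and at most 16, crops included, and the job is handed in when it is done.

```bash
mkdir -p pics; python3 - <<'E'
from workcell import r
import cv2
s=r.sense();print(s)
for n in ("top","scene"):
    cv2.imwrite(f"pics/{n}0.png",r.camera(n)[:,:,::-1]);m=r.camera_model(n);print(n,m)
print(r.camera_model("wrist"))
E
```

```text
{'time_s': 0.0, 'q': array([ 1.16138372e+00,  3.51256214e-01,  1.65246343e+00, -2.16742218e-05,
        1.13910487e+00, -8.46070410e-02]), 'joint_velocities': array([ 0.001352  ,  0.00058783,  0.00048073, -0.00106348,  0.00066612,
       -0.00037342]), 'joint_torque': array([-4.92201780e-04, -5.06101871e+01, -2.91405845e+01, -1.40947363e-04,
        4.53719185e-03, -1.70768965e-05]), 'tool_pos': array([175.36225148, 520.92320766, 230.7325318 ]), 'eef_rot': array([-1.41057051e-04,  1.61685328e-01,  9.86842173e-01, -5.99641712e-04]), 'wrist_force': array([ 0.05272611,  0.51559617, -0.02830294]), 'moment': array([-0.01547173,  0.00179854, -0.00548851]), 'finger_gap': 85.50293849480514}
top {'K': array([[530.44991246,   0.        , 319.27632   ],
       [  0.        , 530.44991246, 228.40256986],
       [  0.        ,   0.        ,   1.        ]]), 'rvec': array([ 2.15277326, -2.12552607,  0.17390223]), 'tvec': array([   7.90649455,  556.87003393, 1107.44526541])}
scene {'K': array([[512.01541327,   0.        , 322.60888936],
       [  0.        , 512.01541327, 235.54210082],
       [  0.        ,   0.        ,   1.        ]]), 'rvec': array([ 1.27481682, -2.02112454,  1.12525638]), 'tvec': array([256.98986264, 330.10982141, 573.91858931])}
{'K': array([[371.64829954,   0.        , 314.07896058],
       [  0.        , 371.64829954, 246.12857254],
       [  0.        ,   0.        ,   1.        ]]), 'T_tool_cam': array([[-4.29680558e-04, -9.65732546e-01, -2.59538948e-01,
         6.56635303e+01],
       [ 9.99999310e-01, -6.98727305e-04,  9.44380179e-04,
         1.62602369e+00],
       [-1.09336562e-03, -2.59538363e-01,  9.65732180e-01,
        -1.43628176e+02],
       [ 0.00000000e+00,  0.00000000e+00,  0.00000000e+00,
         1.00000000e+00]])}
```

View pics/top0.png

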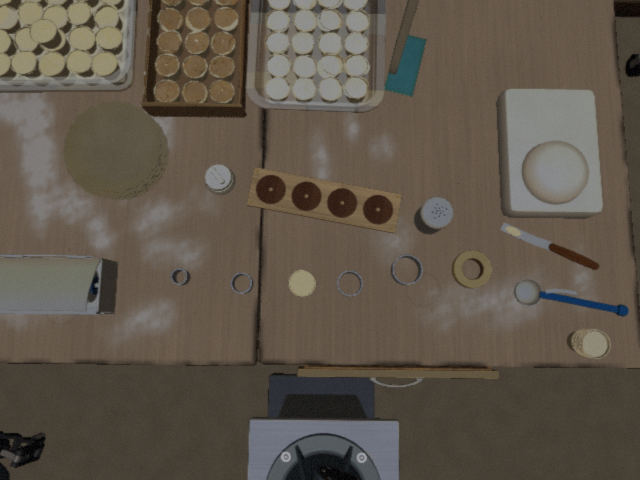

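View pics/scene0.png

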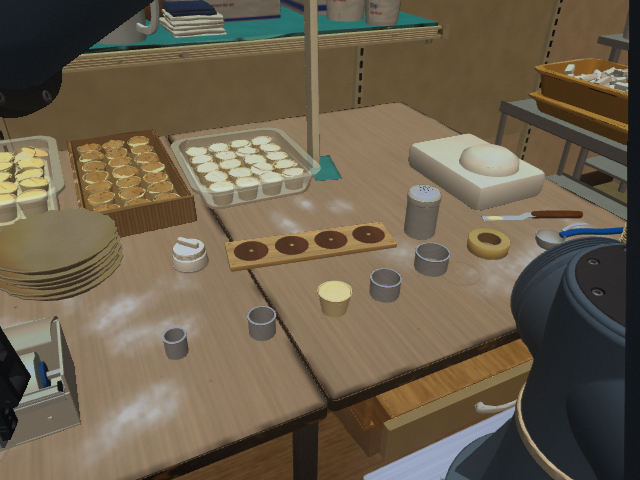

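The top view shows the cutters from smallest to largest at pixels (180,277), (242,283), (350,284) and (407,270). The marks are at (270,189), (306,196), (342,203) and (378,209). The timer is at the left end (219,179) and the shaker at the right end (436,214), so the order runs 34→(378,209) up to 64→(270,189).

```bash
cat > h.py <<'E'
import numpy as np,cv2
from scipy.spatial.transform import Rotation as R
from workcell import r
def ray_top(n,uv,z):
    m=r.camera_model(n);Rm=cv2.Rodrigues(m["rvec"])[0];o=-Rm.T@m["tvec"]
    d=Rm.T@np.linalg.inv(m["K"])@[uv[0],uv[1],1];return o+d*(z-o[2])/d[2]
def pose():
    s=r.sense();q=s["eef_rot"];return R.from_quat([q[1],q[2],q[3],q[0]]).as_matrix(),s["tool_pos"]
def ray_wrist(P,uv,z):
    m=r.camera_model("wrist");K=m["K"];T=m["T_tool_cam"]
    x=(np.asarray(uv,float)-K[:2,2])/K[0,0];t=np.hypot(*x)
    d=np.array([*(x/max(t,1e-9)*np.sin(t)),np.cos(t)])
    Rw,p=P;o=Rw@T[:3,3]+p;d=Rw@T[:3,:3]@d;return o+d*(z-o[2])/d[2]
E
python3 - <<'E'
from h import *
im=cv2.imread("pics/top0.png");hsv=cv2.cvtColor(im,cv2.COLOR_BGR2HSV)
# marks: dark reddish blobs inside the board
mk=((hsv[...,2]<100)&(hsv[...,1]>90)).astype('uint8');mk[:160]=0;mk[235:]=0;mk[:,:245]=0;mk[:,405:]=0
for c in cv2.findContours(mk,0,2)[0]:
    if cv2.contourArea(c)>200:
        (u,v),rad=cv2.minEnclosingCircle(c);M=cv2.moments(c);e=cv2.fitEllipse(c)
        print("mark",np.round(e[0],1),np.round(e[1],1),ray_top("top",e[0],12).round(1))
# cutters: low saturation ring
for d,(u,v) in {34:(180,277),44:(242,283),54:(350,284),64:(407,270)}.items():
    w=26;s=hsv[v-w:v+w,u-w:u+w];m=(s[...,1]<60).astype('uint8')
    c=max(cv2.findContours(m,0,2)[0],key=cv2.contourArea)
    (a,b),rad=cv2.minEnclosingCircle(c);uv=(a+u-w,b+v-w)
    print(d,np.round(uv,1),round(rad,1),ray_top("top",uv,30).round(1),"dia",round(2*rad*1080/530,0))
for n,uv,z in (("timer",(219,179),50),("shaker",(437,212),100),("tape",(472,269),24),("cup",(302,283),45)): print(n,ray_top("top",uv,z).round(0))
E
```

```text
mark [377.5 209.2] [29. 30.] [ 607.4 -115.5   12. ]
mark [341.7 202.4] [29.2 29.9] [621.8 -34.9  12. ]
mark [306. 196.] [29.4 29.6] [635.6  45.9  12. ]
mark [270.3 189.1] [29.1 29.9] [650.4 126.8  12. ]
34 [179.5 260. ] 27.0 [485.5 318.4  30. ] dia 110.0
44 [241.  283.4] 12.1 [436.4 182.8  30. ] dia 49.0
54 [349.3 283.1] 13.8 [440.  -51.6  30. ] dia 56.0
64 [400.3 261.4] 26.0 [ 488.6 -162.4   30. ] dia 106.0
timer [663. 236.  50.]
shaker [ 585. -229.  100.]
tape [ 474. -320.   24.]
cup [438.  50.  45.]
```

```bash
python3 -m pendant '[{"linear":[0.12,-0.09,-0.02],"delta_rot":[0,0,-30],"hand":1},{"linear":[0.272,-0.205,-0.08],"delta_rot":[0,0,-60],"hand":1},{"linear":[0.272,-0.205,-0.08],"delta_rot":[0,0,-60],"hand":1},{"linear":[0.272,-0.205,-0.08],"delta_rot":[0,0,-60],"hand":1},{"linear":[0.272,-0.205,-0.08],"delta_rot":[0,0,-60],"hand":1},{"linear":[0.272,-0.205,-0.08],"delta_rot":[0,0,-60],"hand":1},{"linear":[0.272,-0.205,-0.08],"delta_rot":[0,0,-81.4],"hand":1},{"linear":[0.272,-0.205,-0.08],"delta_rot":[0,0,-81.4],"hand":1},{"linear":[0.272,-0.205,-0.08],"delta_rot":[0,0,-81.4],"hand":1},{"linear":[0.272,-0.205,-0.08],"delta_rot":[0,0,-81.4],"hand":1},{"linear":[0.272,-0.205,-0.08],"delta_rot":[0,0,-81.4],"hand":1},{"linear":[0.272,-0.205,-0.08],"delta_rot":[0,0,-81.4],"hand":1},{"linear":[0.272,-0.205,-0.08],"delta_rot":[0,0,-81.4],"hand":1},{"linear":[0.272,-0.205,-0.08],"delta_rot":[0,0,-81.4],"hand":1}]' 30
python3 - <<'E'
from h import *
P=pose();im=r.camera("wrist")[:,:,::-1];cv2.imwrite("pics/w1.png",im);np.savez("w1.npz",R=P[0],p=P[1])
print(P[1].round(1),P[0].round(2).tolist())
E
```

```text
time_s: 1.5
tool_pos: [447.3, 316.0, 150.8]
eef_rot: [-0.0, 0.766, 0.643, -0.0]
wrist_force: [-0.1, 0.6, -0.8]
finger_gap: 85.6
[447.3 316.  150.8] [[0.17, 0.98, -0.0], [0.98, -0.17, 0.0], [0.0, -0.0, -1.0]]
```

View pics/w1.png

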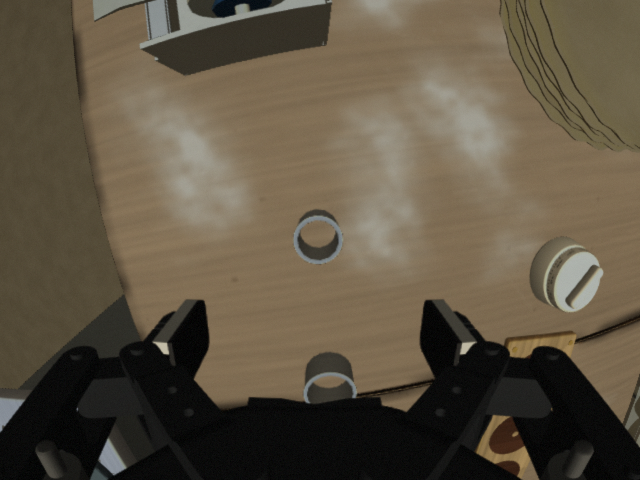

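The wrist view, with +y up, shows the 34 rim centred at about (318,240) and the 44 rim at about (330,388).

```bash
cat >> h.py <<'E'
def rim(im,uv0,P,z,D,w=60,tag=None):
    """bright bluish-grey rim pixels near uv0 -> world pts on plane z -> circle fit"""
    x0,y0=max(int(uv0[0])-w,0),max(int(uv0[1])-w,0);c=im[y0:y0+2*w,x0:x0+2*w].astype(int)
    b,g,rr=c[...,0],c[...,1],c[...,2]
    m=(b-rr>=5)&(b>110)&(b<235)
    ys,xs=np.nonzero(m)
    pts=np.array([ray_wrist(P,(x+x0,y+y0),z)[:2] for x,y in zip(xs,ys)])
    from scipy.optimize import least_squares
    f=lambda q:np.hypot(*(pts-q[:2]).T)-q[2]
    s=least_squares(f,[*ray_wrist(P,uv0,z)[:2],D/2-1],loss="soft_l1",f_scale=1)
    return s.x.round(1),len(pts),np.median(abs(f(s.x))).round(2)
E
python3 - <<'E'
from h import *
im=cv2.imread("pics/w1.png");d=np.load("w1.npz");P=(d["R"],d["p"])
print(im[230:250:4,290:302].tolist()[2])
print(ray_wrist(P,(318,240),36),rim(im,(318,240),P,36,34,30));print(ray_wrist(P,(330,388),36),rim(im,(330,390),P,36,44,30))
for uv in ((179.5,276.5),(407,269.5)): print(ray_top("top",uv,30).round(1))
E
```

```text
[[85, 111, 129], [83, 109, 125], [88, 112, 126], [106, 123, 127], [138, 135, 129], [136, 132, 123], [131, 127, 121], [85, 86, 80], [41, 45, 44], [34, 41, 44], [36, 43, 45], [44, 58, 62]]
[450.52486447 318.07728723  36.        ] (array([450.3, 318.2,  16.2]), 415, np.float64(0.55))
[438.70889754 188.95910112  36.        ] (array([437.5, 182.9,  21.2]), 186, np.float64(0.54))
[449.6 316.4  30. ]
[ 471.1 -176.8   30. ]
```

```bash
python3 -m pendant '[{"linear":[0.003,0.0022,-0.05],"delta_rot":[0,0,0],"hand":1},{"linear":[0.003,0.0022,-0.09],"delta_rot":[0,0,0],"hand":1},{"linear":[0.003,0.0022,-0.125],"delta_rot":[0,0,0],"hand":1},{"linear":[0.003,0.0022,-0.146],"delta_rot":[0,0,0],"hand":1},{"linear":[0.003,0.0022,-0.146],"delta_rot":[0,0,0],"hand":1},{"linear":[0.003,0.0022,-0.146],"delta_rot":[0,0,0],"hand":-0.2},{"linear":[0.003,0.0022,-0.146],"delta_rot":[0,0,0],"hand":-0.5},{"linear":[0.003,0.0022,-0.146],"delta_rot":[0,0,0],"hand":-0.5},{"linear":[0.003,0.0022,-0.146],"delta_rot":[0,0,0],"hand":-0.5},{"linear":[0.003,0.0022,-0.146],"delta_rot":[0,0,0],"hand":-0.5},{"linear":[0.003,0.0022,-0.146],"delta_rot":[0,0,0],"hand":-0.5},{"linear":[0.003,0.0022,-0.146],"delta_rot":[0,0,0],"hand":-0.5},{"linear":[0.003,0.0022,-0.146],"delta_rot":[0,0,0],"hand":-0.5},{"linear":[0.003,0.0022,-0.146],"delta_rot":[0,0,0],"hand":-0.5}]' 30
```

```text
time_s: 2.95
tool_pos: [450.9, 318.6, 6.1]
eef_rot: [-0.0, 0.766, 0.643, 0.001]
wrist_force: [-0.9, -0.9, 7.6]
finger_gap: 33.5
```

```bash
python3 -m pendant '[{"linear":[0,0,0.05],"delta_rot":[0,0,0],"hand":-0.5},{"linear":[0,0,0.1],"delta_rot":[0,0,0],"hand":-0.5},{"linear":[0.0165,-0.044,0.13],"delta_rot":[0,0,0],"hand":-0.5},{"linear":[0.033,-0.089,0.13],"delta_rot":[0,0,0],"hand":-0.5},{"linear":[0.0495,-0.134,0.13],"delta_rot":[0,0,0],"hand":-0.5},{"linear":[0.066,-0.179,0.13],"delta_rot":[0,0,0],"hand":-0.5},{"linear":[0.0825,-0.224,0.13],"delta_rot":[0,0,0],"hand":-0.5},{"linear":[0.099,-0.269,0.13],"delta_rot":[0,0,0],"hand":-0.5},{"linear":[0.1155,-0.314,0.13],"delta_rot":[0,0,0],"hand":-0.5},{"linear":[0.132,-0.359,0.13],"delta_rot":[0,0,0],"hand":-0.5},{"linear":[0.1485,-0.404,0.13],"delta_rot":[0,0,0],"hand":-0.5},{"linear":[0.1565,-0.434,0.13],"delta_rot":[0,0,0],"hand":-0.5},{"linear":[0.1565,-0.434,0.13],"delta_rot":[0,0,0],"hand":-0.5},{"linear":[0.1565,-0.434,0.13],"delta_rot":[0,0,0],"hand":-0.5},{"linear":[0.1565,-0.434,0.13],"delta_rot":[0,0,0],"hand":-0.5}]'
python3 - <<'E'
from h import *
P=pose();im=r.camera("wrist")[:,:,::-1];cv2.imwrite("pics/w2.png",im);np.savez("w2.npz",R=P[0],p=P[1])
print(P[1].round(1))
hsv=cv2.cvtColor(np.ascontiguousarray(im),cv2.COLOR_BGR2HSV)
mk=((hsv[...,2]<130)&(hsv[...,1]>110)).astype('uint8')
for c in cv2.findContours(mk,0,2)[0]:
    if cv2.contourArea(c)>300:
        w=np.array([ray_wrist(P,p[0],12)[:2] for p in c]).astype(np.float32);(a,b),rad=cv2.minEnclosingCircle(w)
        print(np.round((a,b,rad),1),c.mean((0,1)).round(0),cv2.contourArea(c))
E
```

```text
time_s: 4.45
tool_pos: [607.2, -114.5, 136.3]
eef_rot: [-0.0, 0.765, 0.643, 0.001]
wrist_force: [-0.4, 0.2, -1.2]
finger_gap: 33.6
[ 607.2 -114.5  136.3]
[  74.6 -371.3   95.5] [ 24. 456.] 1192.5
[ 912.7 -170.6   46.1] [615. 239.] 1980.5
[ 607.  -114.9   34. ] [316. 238.] 5813.5
[621.6 -33.9  34.1] [315. 130.] 6850.5
[636.2  47.2  34.2] [316.  37.] 4950.0
```

View pics/w2.png

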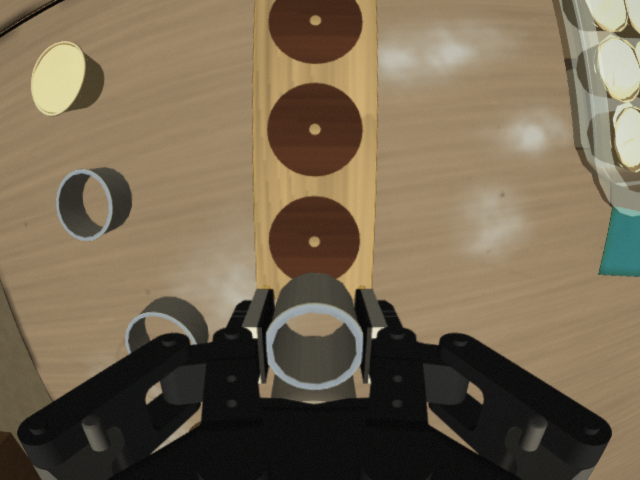

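The wrist view agrees with the top view: mark dots at (315,242), (315,129) and (315,20), and the held 34's rim centred at (315,346). I'll check where the cutter sits in the grip.

```bash
python3 - <<'E'
from h import *
im=cv2.imread("pics/w2.png");d=np.load("w2.npz");P=(d["R"],d["p"])
print(rim(im,(315,346),P,P[1][2]+30,34,52))
for uv in ((315,242),(314.5,129.5),(315,20.5)):print(ray_wrist(P,uv,12).round(1))
E
```

```text
(array([ 607.2, -115.5,   16.2]), 1719, np.float64(0.62))
[ 607.8 -115.8   12. ]
[621.7 -34.4  12. ]
[636.3  46.8  12. ]
```

```bash
python3 -m pendant '[{"linear":[0,0,-0.04],"delta_rot":[0,0,0],"hand":-0.5},{"linear":[0,0,-0.08],"delta_rot":[0,0,0],"hand":-0.5},{"linear":[0,0,-0.105],"delta_rot":[0,0,0],"hand":-0.5},{"linear":[0,0,-0.115],"delta_rot":[0,0,0],"hand":-0.5},{"linear":[0,0,-0.1175],"delta_rot":[0,0,0],"hand":-0.5},{"linear":[0,0,-0.1175],"delta_rot":[0,0,0],"hand":-0.5},{"linear":[0,0,-0.1175],"delta_rot":[0,0,0],"hand":-0.5},{"linear":[0,0,-0.1175],"delta_rot":[0,0,0],"hand":-0.1},{"linear":[0,0,-0.1175],"delta_rot":[0,0,0],"hand":0},{"linear":[0,0,-0.1175],"delta_rot":[0,0,0],"hand":0.5},{"linear":[0,0,-0.1175],"delta_rot":[0,0,0],"hand":1},{"linear":[0,0,-0.1175],"delta_rot":[0,0,0],"hand":1},{"linear":[0,0,-0.1175],"delta_rot":[0,0,0],"hand":1}]'
python3 -m pendant '[{"linear":[0,0,0.04],"delta_rot":[0,0,0],"hand":1},{"linear":[0,0,0.085],"delta_rot":[0,0,0],"hand":1},{"linear":[0,0,0.12],"delta_rot":[0,0,0],"hand":1},{"linear":[-0.02,0.04,0.13],"delta_rot":[0,0,0],"hand":1},{"linear":[-0.045,0.08,0.13],"delta_rot":[0,0,0],"hand":1},{"linear":[-0.07,0.12,0.13],"delta_rot":[0,0,0],"hand":1},{"linear":[-0.095,0.16,0.13],"delta_rot":[0,0,0],"hand":1},{"linear":[-0.12,0.2,0.13],"delta_rot":[0,0,0],"hand":1},{"linear":[-0.14,0.24,0.13],"delta_rot":[0,0,0],"hand":1},{"linear":[-0.16,0.28,0.13],"delta_rot":[0,0,0],"hand":1},{"linear":[-0.17,0.297,0.13],"delta_rot":[0,0,0],"hand":1},{"linear":[-0.17,0.297,0.13],"delta_rot":[0,0,0],"hand":1},{"linear":[-0.17,0.297,0.13],"delta_rot":[0,0,0],"hand":1},{"linear":[-0.17,0.297,0.13],"delta_rot":[0,0,0],"hand":1}]'
cat > look.py <<'E'
import sys
from h import *
n=sys.argv[1];X,Y,z,D=map(float,sys.argv[2:6])
P=pose();im=np.ascontiguousarray(r.camera("wrist")[:,:,::-1]);cv2.imwrite(f"pics/{n}.png",im)
g=np.array([[ray_wrist(P,(u,v),z)[:2] for u in range(0,640,4)] for v in range(0,480,4)])
v,u=np.unravel_index(np.argmin(np.hypot(g[...,0]-X,g[...,1]-Y)),g.shape[:2]);uv=(4*u,4*v)
w=int(sys.argv[6])
c=rim(im,uv,P,z,D,w);print(n,"tcp",P[1].round(1),"uv",uv,c,"go",(c[0][:2]-P[1][:2]).round(1))
E
python3 look.py w3 437.5 182.9 36 44 40
```

```text
time_s: 5.8
tool_pos: [607.2, -114.3, 18.9]
eef_rot: [-0.0, 0.765, 0.644, 0.001]
wrist_force: [0.1, -0.1, -0.5]
finger_gap: 85.0
time_s: 7.2
tool_pos: [437.8, 181.9, 148.8]
eef_rot: [-0.0, 0.766, 0.643, 0.001]
wrist_force: [0.5, 0.1, 0.5]
finger_gap: 85.6Traceback (most recent call last):
  File "look.py", line 5, in <module>
    g=np.array([[ray_wrist(P,(u,v),z)[:2] for u in range(0,640,4)] for v in range(0,480,4)])
                 ~~~~~~~~~^^^^^^^^^^^
  File "h.py", line 10, in ray_wrist
    m=r.camera_model("wrist");K=m["K"];T=m["T_tool_cam"]
ValueError: time passes only in moves, steps and waits
```

View pics/w3.png

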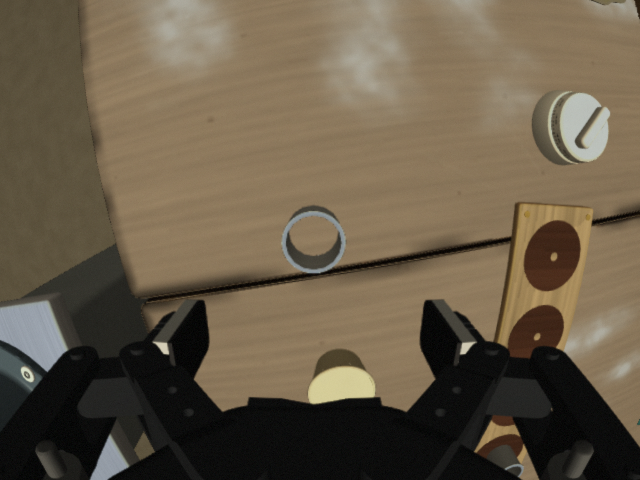

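The 44 is at (314,240), clear of everything. I'll cache the camera model and project the expected position directly.

```bash
python3 - <<'E'
s=open("h.py").read()
s=s.replace('m=r.camera_model("wrist");K=m["K"];T=m["T_tool_cam"]','K,T=MW["K"],MW["T_tool_cam"]').replace("from workcell import r\n",'from workcell import r\nMW=r.camera_model("wrist")\n')
s+='''
def proj(P,X):
    T=MW["T_tool_cam"];c=T[:3,:3].T@(P[0].T@(np.asarray(X)-P[1])-T[:3,3]);h=np.hypot(c[0],c[1])
    return MW["K"][:2,2]+MW["K"][0,0]*np.arctan2(h,c[2])*c[:2]/h
'''
open("h.py","w").write(s)
l=open("look.py").read().split("\n")
l=[x for x in l if not x.startswith("g=") and not x.startswith("v,u")]
l.insert(4,"uv=proj(P,(X,Y,z)).round()");open("look.py","w").write("\n".join(l))
E
python3 look.py w3b 437.5 182.9 36 44 40
```

```text
w3b tcp [437.8 181.8 148.8] uv [313. 243.] (array([437.6, 183.3,  21.2]), 556, np.float64(0.55)) go [-0.2  1.5]
```

```bash
python3 -m pendant '[{"linear":[0,0.0015,-0.05],"delta_rot":[0,0,0],"hand":1},{"linear":[0,0.0015,-0.09],"delta_rot":[0,0,0],"hand":1},{"linear":[0,0.0015,-0.125],"delta_rot":[0,0,0],"hand":1},{"linear":[0,0.0015,-0.144],"delta_rot":[0,0,0],"hand":1},{"linear":[0,0.0015,-0.144],"delta_rot":[0,0,0],"hand":1},{"linear":[0,0.0015,-0.144],"delta_rot":[0,0,0],"hand":0},{"linear":[0,0.0015,-0.144],"delta_rot":[0,0,0],"hand":-0.3},{"linear":[0,0.0015,-0.144],"delta_rot":[0,0,0],"hand":-0.3},{"linear":[0,0.0015,-0.144],"delta_rot":[0,0,0],"hand":-0.3},{"linear":[0,0.0015,-0.144],"delta_rot":[0,0,0],"hand":-0.3},{"linear":[0,0.0015,-0.144],"delta_rot":[0,0,0],"hand":-0.3},{"linear":[0,0.0015,-0.144],"delta_rot":[0,0,0],"hand":-0.3},{"linear":[0,0.0015,-0.144],"delta_rot":[0,0,0],"hand":-0.3}]'
python3 -m pendant '[{"linear":[0,0,0.05],"delta_rot":[0,0,0],"hand":-0.3},{"linear":[0,0,0.1],"delta_rot":[0,0,0],"hand":-0.3},{"linear":[0.03,-0.035,0.13],"delta_rot":[0,0,0],"hand":-0.3},{"linear":[0.06,-0.07,0.13],"delta_rot":[0,0,0],"hand":-0.3},{"linear":[0.09,-0.105,0.13],"delta_rot":[0,0,0],"hand":-0.3},{"linear":[0.12,-0.14,0.13],"delta_rot":[0,0,0],"hand":-0.3},{"linear":[0.15,-0.175,0.13],"delta_rot":[0,0,0],"hand":-0.3},{"linear":[0.175,-0.205,0.13],"delta_rot":[0,0,0],"hand":-0.3},{"linear":[0.184,-0.218,0.13],"delta_rot":[0,0,0],"hand":-0.3},{"linear":[0.184,-0.218,0.13],"delta_rot":[0,0,0],"hand":-0.3},{"linear":[0.184,-0.218,0.13],"delta_rot":[0,0,0],"hand":-0.3},{"linear":[0.184,-0.218,0.13],"delta_rot":[0,0,0],"hand":-0.3}]'
python3 look.py w4 621.7 -34.4 165 44 62
```

```text
time_s: 8.6
tool_pos: [438.5, 183.5, 6.1]
eef_rot: [0.0, 0.766, 0.643, 0.002]
wrist_force: [-0.8, -1.8, 9.1]
finger_gap: 43.6
time_s: 9.8
tool_pos: [621.8, -33.3, 136.4]
eef_rot: [0.0, 0.765, 0.644, 0.002]
wrist_force: [0.2, 0.6, 0.9]
finger_gap: 43.4
w4 tcp [621.8 -33.3 136.4] uv [314. 348.] (array([621.6, -34.8,  21.5]), 2237, np.float64(0.63)) go [-0.2 -1.5]
```

View pics/w4.png

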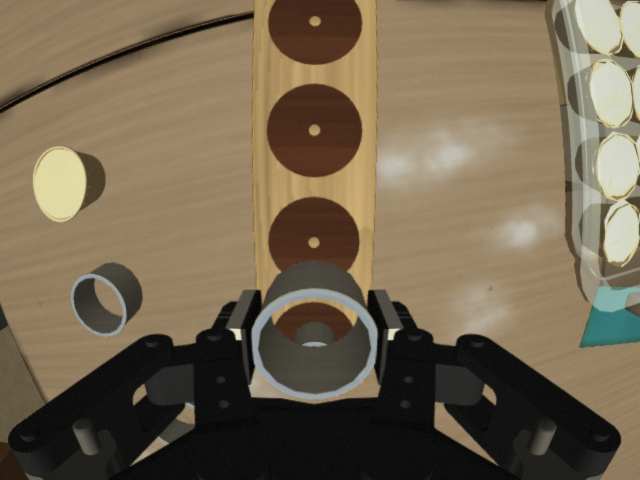

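```bash
python3 -m pendant '[{"linear":[0,0.0005,-0.04],"delta_rot":[0,0,0],"hand":-0.3},{"linear":[0,0.0005,-0.08],"delta_rot":[0,0,0],"hand":-0.3},{"linear":[0,0.0005,-0.105],"delta_rot":[0,0,0],"hand":-0.3},{"linear":[0,0.0005,-0.115],"delta_rot":[0,0,0],"hand":-0.3},{"linear":[0,0.0005,-0.1177],"delta_rot":[0,0,0],"hand":-0.3},{"linear":[0,0.0005,-0.1177],"delta_rot":[0,0,0],"hand":-0.3},{"linear":[0,0.0005,-0.1177],"delta_rot":[0,0,0],"hand":-0.3},{"linear":[0,0.0005,-0.1177],"delta_rot":[0,0,0],"hand":0.1},{"linear":[0,0.0005,-0.1177],"delta_rot":[0,0,0],"hand":0.3},{"linear":[0,0.0005,-0.1177],"delta_rot":[0,0,0],"hand":0.6},{"linear":[0,0.0005,-0.1177],"delta_rot":[0,0,0],"hand":1},{"linear":[0,0.0005,-0.1177],"delta_rot":[0,0,0],"hand":1},{"linear":[0,0.0005,-0.1177],"delta_rot":[0,0,0],"hand":1}]'
python3 -m pendant '[{"linear":[0,0,0.04],"delta_rot":[0,0,0],"hand":1},{"linear":[0,0,0.085],"delta_rot":[0,0,0],"hand":1},{"linear":[0,0,0.12],"delta_rot":[0,0,0],"hand":1},{"linear":[-0.04,-0.004,0.13],"delta_rot":[0,0,0],"hand":1},{"linear":[-0.085,-0.008,0.13],"delta_rot":[0,0,0],"hand":1},{"linear":[-0.13,-0.012,0.13],"delta_rot":[0,0,0],"hand":1},{"linear":[-0.17,-0.016,0.13],"delta_rot":[0,0,0],"hand":1},{"linear":[-0.182,-0.018,0.13],"delta_rot":[0,0,0],"hand":1},{"linear":[-0.182,-0.018,0.13],"delta_rot":[0,0,0],"hand":1},{"linear":[-0.182,-0.018,0.13],"delta_rot":[0,0,0],"hand":1},{"linear":[-0.182,-0.018,0.13],"delta_rot":[0,0,0],"hand":1}]'
python3 look.py w5 440 -51.6 36 54 46
```

```text
time_s: 11.15
tool_pos: [621.9, -32.9, 18.7]
eef_rot: [0.0, 0.765, 0.644, 0.002]
wrist_force: [1.0, 0.7, 0.0]
finger_gap: 85.3
time_s: 12.25
tool_pos: [441.3, -50.9, 148.8]
eef_rot: [0.0, 0.765, 0.644, 0.002]
wrist_force: [0.3, -0.1, -0.2]
finger_gap: 85.6
w5 tcp [441.3 -50.9 148.8] uv [312. 246.] (array([439.5, -50.4,  26.2]), 690, np.float64(0.55)) go [-1.8  0.5]
```

View pics/w5.png

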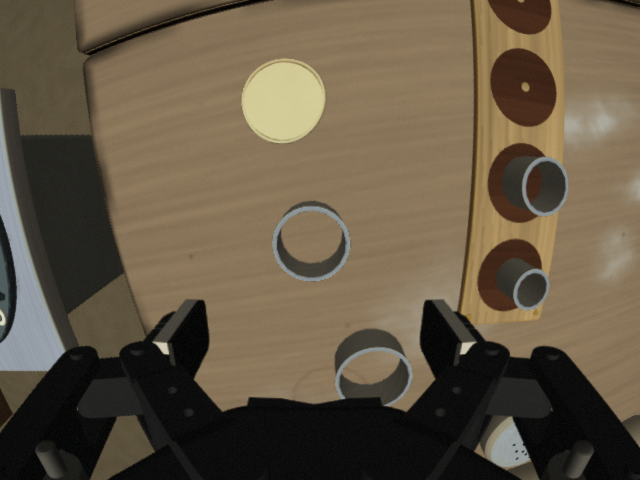

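```bash
python3 -m pendant '[{"linear":[-0.0018,0.0005,-0.05],"delta_rot":[0,0,0],"hand":1},{"linear":[-0.0018,0.0005,-0.09],"delta_rot":[0,0,0],"hand":1},{"linear":[-0.0018,0.0005,-0.125],"delta_rot":[0,0,0],"hand":1},{"linear":[-0.0018,0.0005,-0.146],"delta_rot":[0,0,0],"hand":1},{"linear":[-0.0018,0.0005,-0.146],"delta_rot":[0,0,0],"hand":1},{"linear":[-0.0018,0.0005,-0.146],"delta_rot":[0,0,0],"hand":0.3},{"linear":[-0.0018,0.0005,-0.146],"delta_rot":[0,0,0],"hand":-0.1},{"linear":[-0.0018,0.0005,-0.146],"delta_rot":[0,0,0],"hand":-0.1},{"linear":[-0.0018,0.0005,-0.146],"delta_rot":[0,0,0],"hand":-0.1},{"linear":[-0.0018,0.0005,-0.146],"delta_rot":[0,0,0],"hand":-0.1},{"linear":[-0.0018,0.0005,-0.146],"delta_rot":[0,0,0],"hand":-0.1},{"linear":[-0.0018,0.0005,-0.146],"delta_rot":[0,0,0],"hand":-0.1}]'
python3 -m pendant '[{"linear":[0,0,0.05],"delta_rot":[0,0,0],"hand":-0.1},{"linear":[0,0,0.1],"delta_rot":[0,0,0],"hand":-0.1},{"linear":[0.04,0.02,0.13],"delta_rot":[0,0,0],"hand":-0.1},{"linear":[0.08,0.04,0.13],"delta_rot":[0,0,0],"hand":-0.1},{"linear":[0.12,0.06,0.13],"delta_rot":[0,0,0],"hand":-0.1},{"linear":[0.16,0.08,0.13],"delta_rot":[0,0,0],"hand":-0.1},{"linear":[0.19,0.094,0.13],"delta_rot":[0,0,0],"hand":-0.1},{"linear":[0.1968,0.098,0.13],"delta_rot":[0,0,0],"hand":-0.1},{"linear":[0.1968,0.098,0.13],"delta_rot":[0,0,0],"hand":-0.1},{"linear":[0.1968,0.098,0.13],"delta_rot":[0,0,0],"hand":-0.1},{"linear":[0.1968,0.098,0.13],"delta_rot":[0,0,0],"hand":-0.1}]'
python3 look.py w6 636.3 46.9 165 54 76
```

```text
time_s: 13.5
tool_pos: [440.3, -50.5, 4.1]
eef_rot: [0.001, 0.765, 0.644, 0.003]
wrist_force: [-0.4, 1.0, 7.9]
finger_gap: 53.7
time_s: 14.6
tool_pos: [636.2, 46.9, 134.4]
eef_rot: [0.001, 0.766, 0.643, 0.002]
wrist_force: [0.2, 0.0, -0.0]
finger_gap: 52.9
w6 tcp [636.2  46.9 134.4] uv [314. 348.] (array([636. ,  45.6,  26.4]), 2484, np.float64(0.67)) go [-0.2 -1.3]
```

View pics/w6.png

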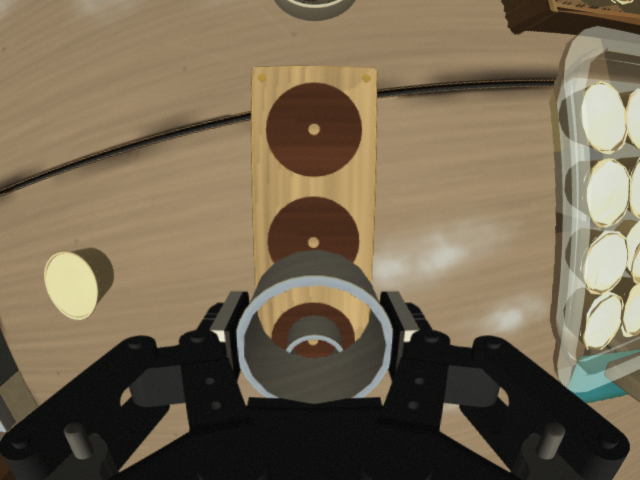

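```bash
python3 -m pendant '[{"linear":[0.0003,0.0007,-0.04],"delta_rot":[0,0,0],"hand":-0.1},{"linear":[0.0003,0.0007,-0.08],"delta_rot":[0,0,0],"hand":-0.1},{"linear":[0.0003,0.0007,-0.105],"delta_rot":[0,0,0],"hand":-0.1},{"linear":[0.0003,0.0007,-0.115],"delta_rot":[0,0,0],"hand":-0.1},{"linear":[0.0003,0.0007,-0.1177],"delta_rot":[0,0,0],"hand":-0.1},{"linear":[0.0003,0.0007,-0.1177],"delta_rot":[0,0,0],"hand":-0.1},{"linear":[0.0003,0.0007,-0.1177],"delta_rot":[0,0,0],"hand":-0.1},{"linear":[0.0003,0.0007,-0.1177],"delta_rot":[0,0,0],"hand":0.35},{"linear":[0.0003,0.0007,-0.1177],"delta_rot":[0,0,0],"hand":0.6},{"linear":[0.0003,0.0007,-0.1177],"delta_rot":[0,0,0],"hand":1},{"linear":[0.0003,0.0007,-0.1177],"delta_rot":[0,0,0],"hand":1},{"linear":[0.0003,0.0007,-0.1177],"delta_rot":[0,0,0],"hand":1},{"linear":[0.0003,0.0007,-0.1177],"delta_rot":[0,0,0],"hand":1}]'
python3 -m pendant '[{"linear":[0,0,0.04],"delta_rot":[0,0,0],"hand":1},{"linear":[0,0,0.085],"delta_rot":[0,0,0],"hand":1},{"linear":[0,0,0.12],"delta_rot":[0,0,0],"hand":1},{"linear":[-0.025,-0.034,0.13],"delta_rot":[0,0,0],"hand":1},{"linear":[-0.05,-0.068,0.13],"delta_rot":[0,0,0],"hand":1},{"linear":[-0.08,-0.108,0.13],"delta_rot":[0,0,0],"hand":1},{"linear":[-0.11,-0.148,0.13],"delta_rot":[0,0,0],"hand":1},{"linear":[-0.14,-0.19,0.13],"delta_rot":[0,0,0],"hand":1},{"linear":[-0.165,-0.224,0.13],"delta_rot":[0,0,0],"hand":1},{"linear":[-0.165,-0.224,0.13],"delta_rot":[0,0,0],"hand":1},{"linear":[-0.165,-0.224,0.13],"delta_rot":[0,0,0],"hand":1},{"linear":[-0.165,-0.224,0.13],"delta_rot":[0,0,0],"hand":1}]'
python3 look.py w7 471 -177 36 64 52
```

```text
time_s: 15.95
tool_pos: [636.6, 47.6, 16.7]
eef_rot: [0.001, 0.766, 0.643, 0.002]
wrist_force: [0.6, -0.6, -1.2]
finger_gap: 85.6
time_s: 17.15
tool_pos: [472.2, -175.8, 146.8]
eef_rot: [0.001, 0.765, 0.644, 0.003]
wrist_force: [0.1, 0.1, 0.0]
finger_gap: 85.5
w7 tcp [ 472.2 -175.8  146.8] uv [312. 247.] (array([ 471.1, -175.2,   31.2]), 788, np.float64(0.54)) go [-1.1  0.6]
```

View pics/w7.png

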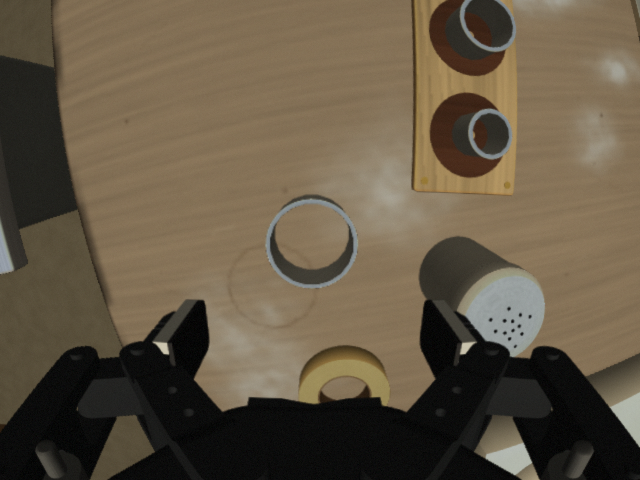

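```bash
python3 -m pendant '[{"linear":[-0.0011,0.0006,-0.05],"delta_rot":[0,0,0],"hand":1},{"linear":[-0.0011,0.0006,-0.09],"delta_rot":[0,0,0],"hand":1},{"linear":[-0.0011,0.0006,-0.125],"delta_rot":[0,0,0],"hand":1},{"linear":[-0.0011,0.0006,-0.145],"delta_rot":[0,0,0],"hand":1},{"linear":[-0.0011,0.0006,-0.145],"delta_rot":[0,0,0],"hand":1},{"linear":[-0.0011,0.0006,-0.145],"delta_rot":[0,0,0],"hand":0.5},{"linear":[-0.0011,0.0006,-0.145],"delta_rot":[0,0,0],"hand":0.2},{"linear":[-0.0011,0.0006,-0.145],"delta_rot":[0,0,0],"hand":0.1},{"linear":[-0.0011,0.0006,-0.145],"delta_rot":[0,0,0],"hand":0.1},{"linear":[-0.0011,0.0006,-0.145],"delta_rot":[0,0,0],"hand":0.1},{"linear":[-0.0011,0.0006,-0.145],"delta_rot":[0,0,0],"hand":0.1},{"linear":[-0.0011,0.0006,-0.145],"delta_rot":[0,0,0],"hand":0.1}]'
python3 -m pendant '[{"linear":[0,0,0.05],"delta_rot":[0,0,0],"hand":0.1},{"linear":[0,0,0.1],"delta_rot":[0,0,0],"hand":0.1},{"linear":[0.02,0.034,0.13],"delta_rot":[0,0,0],"hand":0.1},{"linear":[0.045,0.076,0.13],"delta_rot":[0,0,0],"hand":0.1},{"linear":[0.07,0.118,0.13],"delta_rot":[0,0,0],"hand":0.1},{"linear":[0.095,0.16,0.13],"delta_rot":[0,0,0],"hand":0.1},{"linear":[0.12,0.202,0.13],"delta_rot":[0,0,0],"hand":0.1},{"linear":[0.145,0.244,0.13],"delta_rot":[0,0,0],"hand":0.1},{"linear":[0.17,0.286,0.13],"delta_rot":[0,0,0],"hand":0.1},{"linear":[0.1797,0.304,0.13],"delta_rot":[0,0,0],"hand":0.1},{"linear":[0.1797,0.304,0.13],"delta_rot":[0,0,0],"hand":0.1},{"linear":[0.1797,0.304,0.13],"delta_rot":[0,0,0],"hand":0.1},{"linear":[0.1797,0.304,0.13],"delta_rot":[0,0,0],"hand":0.1}]'
python3 look.py w8 650.8 127.5 165 64 88
```

```text
time_s: 18.4
tool_pos: [472.1, -175.1, 3.1]
eef_rot: [0.002, 0.765, 0.644, 0.003]
wrist_force: [0.8, 4.0, 8.2]
finger_gap: 63.7
time_s: 19.7
tool_pos: [651.4, 127.9, 133.5]
eef_rot: [0.002, 0.765, 0.644, 0.003]
wrist_force: [0.4, -0.9, -0.5]
finger_gap: 63.6
w8 tcp [651.4 127.9 133.5] uv [313. 351.] (array([651.1, 126.4,  31.3]), 2653, np.float64(0.69)) go [-0.3 -1.5]
```

View pics/w8.png

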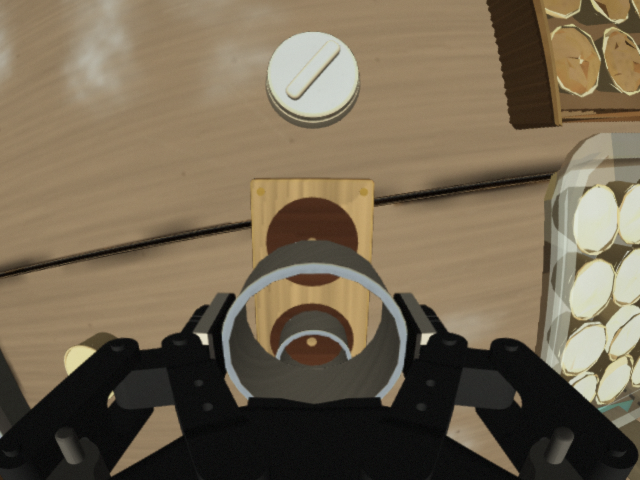

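```bash
python3 -m pendant '[{"linear":[0,0.0006,-0.04],"delta_rot":[0,0,0],"hand":0.1},{"linear":[0,0.0006,-0.08],"delta_rot":[0,0,0],"hand":0.1},{"linear":[0,0.0006,-0.105],"delta_rot":[0,0,0],"hand":0.1},{"linear":[0,0.0006,-0.115],"delta_rot":[0,0,0],"hand":0.1},{"linear":[0,0.0006,-0.1178],"delta_rot":[0,0,0],"hand":0.1},{"linear":[0,0.0006,-0.1178],"delta_rot":[0,0,0],"hand":0.1},{"linear":[0,0.0006,-0.1178],"delta_rot":[0,0,0],"hand":0.1},{"linear":[0,0.0006,-0.1178],"delta_rot":[0,0,0],"hand":0.6},{"linear":[0,0.0006,-0.1178],"delta_rot":[0,0,0],"hand":0.8},{"linear":[0,0.0006,-0.1178],"delta_rot":[0,0,0],"hand":1},{"linear":[0,0.0006,-0.1178],"delta_rot":[0,0,0],"hand":1},{"linear":[0,0.0006,-0.1178],"delta_rot":[0,0,0],"hand":1},{"linear":[0,0.0006,-0.1178],"delta_rot":[0,0,0],"hand":1}]'
python3 -m pendant '[{"linear":[0,0,0.04],"delta_rot":[0,0,0],"hand":1},{"linear":[0,0,0.085],"delta_rot":[0,0,0],"hand":1},{"linear":[0,0,0.13],"delta_rot":[0,0,0],"hand":1},{"linear":[0,0,0.17],"delta_rot":[0,0,0],"hand":1},{"linear":[-0.022,-0.045,0.2],"delta_rot":[0,0,0],"hand":1},{"linear":[-0.022,-0.09,0.22],"delta_rot":[0,0,0],"hand":1},{"linear":[-0.022,-0.13,0.22],"delta_rot":[0,0,0],"hand":1},{"linear":[-0.022,-0.13,0.22],"delta_rot":[0,0,0],"hand":1},{"linear":[-0.022,-0.13,0.22],"delta_rot":[0,0,0],"hand":1},{"linear":[-0.022,-0.13,0.22],"delta_rot":[0,0,0],"hand":1}]'
python3 - <<'E'
from h import *
P=pose();im=np.ascontiguousarray(r.camera("wrist")[:,:,::-1]);cv2.imwrite("pics/w9.png",im);print(P[1].round(1))
for D,X,Y in ((34,607.3,-115.4),(44,621.7,-34.3),(54,636.3,46.9),(64,650.8,127.5)):
    uv=proj(P,(X,Y,48)).round();print(D,uv,rim(im,uv,P,48,D,int(D*.55)))
# dots: pale spot inside each ring, near the expected mark centre
    a=proj(P,(X,Y,12)).round().astype(int);c=im[a[1]-6:a[1]+7,a[0]-6:a[0]+7].sum(2).astype(float);c-=np.percentile(c,85);c[c<0]=0
    ys,xs=np.mgrid[-6:7,-6:7];print("  dot",ray_wrist(P,(a[0]+(c*xs).sum()/c.sum(),a[1]+(c*ys).sum()/c.sum()),12).round(1))
E
```

```text
time_s: 21.05
tool_pos: [651.5, 128.4, 15.7]
eef_rot: [0.002, 0.765, 0.643, 0.003]
wrist_force: [0.2, -0.2, 0.8]
finger_gap: 85.4
time_s: 22.05
tool_pos: [629.4, -0.7, 235.3]
eef_rot: [0.002, 0.765, 0.644, 0.003]
wrist_force: [-0.2, 0.6, 0.2]
finger_gap: 85.6
[629.4  -0.7 235.3]
34 [311. 338.] (array([ 608.1, -114.6,   16.1]), 154, np.float64(0.48))
  dot [ 606.9 -116.9   12. ]
44 [311. 260.] (array([622.8, -32.9,  21.1]), 298, np.float64(0.5))
  dot [621.5 -35.2  12. ]
54 [311. 171.] (array([637.5,  47.6,  26. ]), 368, np.float64(0.55))
  dot [635.8  45.6  12. ]
64 [311.  80.] (array([652.3, 128. ,  31.1]), 427, np.float64(0.51))
  dot [650.4 126.6  12. ]
```

View pics/w9.png

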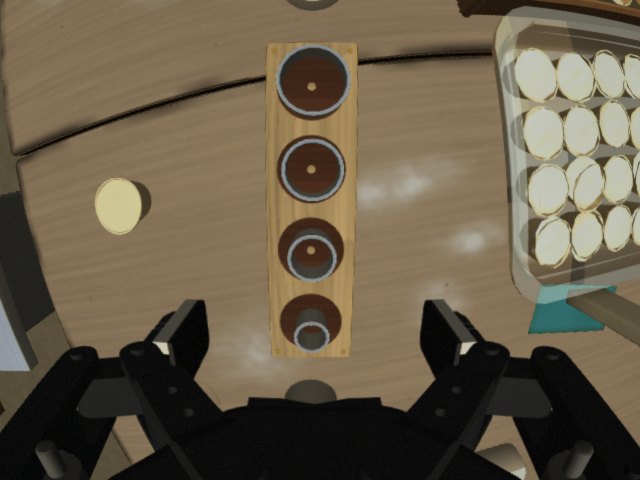

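The wrist view shows all four standing upright in order, each within about 2–2.5 mm of its dot. Next I'll pull the arm back and check independently with the top camera.

```bash
python3 -m pendant '[{"linear":[-0.04,0,0.02],"delta_rot":[0,0,0],"hand":1},{"linear":[-0.08,0,0.04],"delta_rot":[0,0,0],"hand":1},{"linear":[-0.12,0,0.04],"delta_rot":[0,0,0],"hand":1},{"linear":[-0.16,0,0.04],"delta_rot":[0,0,0],"hand":1},{"linear":[-0.2,0,0.04],"delta_rot":[0,0,0],"hand":1},{"linear":[-0.24,0,0.04],"delta_rot":[0,0,0],"hand":1},{"linear":[-0.27,0,0.04],"delta_rot":[0,0,0],"hand":1},{"linear":[-0.27,0,0.04],"delta_rot":[0,0,0],"hand":1},{"linear":[-0.27,0,0.04],"delta_rot":[0,0,0],"hand":1},{"linear":[-0.27,0,0.04],"delta_rot":[0,0,0],"hand":1}]'
python3 - <<'E'
from h import *
im=np.ascontiguousarray(r.camera("top")[:,:,::-1]);cv2.imwrite("pics/top1.png",im)
cv2.imwrite("pics/topc.png",cv2.resize(im[140:320,180:500],None,fx=2.5,fy=2.5,interpolation=cv2.INTER_CUBIC))
M=r.camera_model("top");Rm=cv2.Rodrigues(M["rvec"])[0];K=M["K"]
from scipy.optimize import least_squares
o=-Rm.T@M["tvec"]
for D,X,Y in ((34,607.4,-115.5),(44,621.8,-34.9),(54,635.6,45.9),(64,650.4,126.8)):
    c=K@(Rm@np.array([X,Y,48])+M["tvec"]);u,v=(c[:2]/c[2]).round().astype(int)
    s=im[v-22:v+23,u-22:u+23].astype(int);m=(s[...,0]-s[...,2]>=3)&(s[...,0]>100);ys,xs=np.nonzero(m)
    d=(Rm.T@np.linalg.inv(K)@np.c_[xs+u-22,ys+v-22,np.ones(len(xs))].T).T
    p=(o+d*((48-o[2])/d[:,2])[:,None])[:,:2];k=np.hypot(*(p-[X,Y]).T)<D/2+8;p=p[k]
    f=lambda q:np.hypot(*(p-q[:2]).T)-q[2]
    q=least_squares(f,[X,Y,D/2-1],loss="soft_l1").x;print(D,len(p),q.round(1),"off",(q[:2]-[X,Y]).round(1))
E
```

```text
time_s: 23.1
tool_pos: [360.3, -0.1, 275.4]
eef_rot: [0.002, 0.765, 0.644, 0.003]
wrist_force: [0.9, 0.3, 0.2]
finger_gap: 85.4
34 31 [ 608.3 -115.8   16.5] off [ 0.9 -0.3]
44 22 [623.  -33.8  21.5] off [1.2 1.1]
54 29 [637.7  47.1  26.2] off [2.1 1.2]
64 39 [652.2 127.   31.1] off [1.8 0.2]
```

View pics/topc.png

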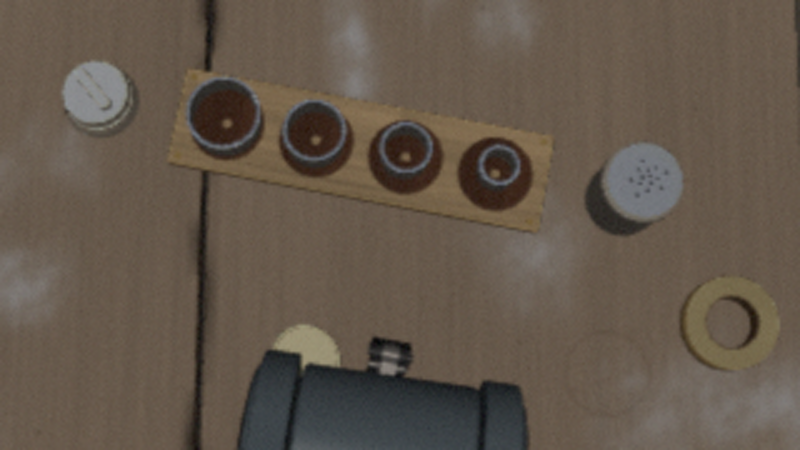

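Both cameras put all four cutters within about 2.5 mm of their marks, which is about the calibration accuracy. They stand upright in the right order, and the timer, shaker, tape and cup look undisturbed. I'll hand in.

```bash
python3 -c "
from workcell import r
print(r.finish_job())"
```

```text
the job is handed in; nothing more can be done
None
```

The four cutters now stand on the board's marks in order: 34 mm next to the flour shaker, then 44, 54, and 64 mm next to the kitchen timer. I handed the job in at about 23 s of the 93 s, with the arm pulled back and touching nothing.

- **Centring:** the top camera put the cutters 1 to 2.4 mm from their marks, and the wrist camera 2.3 to 2.7 mm. Both showed offsets of 1 to 2 mm away from the robot. That is about the 2 mm calibration limit, so I did not adjust them.
- **Disagreements:** the two cameras differed by up to about 2 mm along the board. The wrist reading of the smallest cutter's dot may have been partly hidden by its ring.
- **Other items:** in the last top view the shaker, timer, tape and cup looked where they started, though the arm partly hid the cup. I checked these by eye and did not re-measure them.
- **Forces:** the wrist force readings at the end of each move never passed about 10 N.

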